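# Lock a tile in the flatness gauge, traverse the dial, flick it free

### The arm

A 6-joint arm with a two-finger parallel gripper is mounted at the origin on the work surface. World frame = base frame: x ahead of the robot, y to its left, z up, the work surface at z = 0. Lengths are in mm, angles in rad, forces in N, time in s.
With the tool pointing down it reaches from about 275 to 875 mm from the base axis. Payload 12.5 kg.
Tool frame: the origin (TCP) lies on the mounting face of the last link; the fingertips stand 173 mm ahead of it and the grasp point (between the pads) lies 155 mm ahead of it (env.nose_length is the distance from the TCP to the fingertips, in mm); z points along the fingers, y is the direction in which the jaws open and shut (so a half turn about z gives the same grasp; the last joint's range is limited). The gripper opens to 85 mm and grips with 20 to 120 N. Pads are 22 mm wide; open, the fingers measure 114 mm over their backs; the gripper's body (76 mm by 85 mm) begins 54 mm behind the grasp point. The pads swing forward as they close: fully open they stand 13 mm farther back than shut.
Start: joints at [1.258, 0.351, 1.652, -0, 1.139, -0.085], TCP at [124.178, 535.785, 404.69] pointing down, gripper open.
Joint ranges: [-2.75, 2.75], [-0.79, 2.1], [0.01, 2.65], [-1.57, 4.71], [0.07, 3.14], [-2.87, 2.87]. Speed limits (rad/s): [2.22, 2.22, 2.79, 3.14, 3.14, 3.14].

### API

Orientations are given as a unit quaternion [x, y, z, w].
In Python, from plant import env, gripper_open, grasp, eyes, telemetry gives the robot as it stands. The module is installed in compiled form; this text tells all that it offers. Calls block until the motion is done:
- env.reach(position, orientation): joint-space move of the TCP to a pose.
- env.move_l(position, vel=150, orientation=None): straight line of the TCP; orientation=None keeps the orientation; vel is the mean speed in mm/s.
- env.set_joints(angles): joint-space move.
- gripper_open() and grasp(newtons=None): open the fingers fully, or close them until they stop; newtons is the grip in N (None keeps the last).
- env.sleep(seconds).
- env.solve_ik(position, orientation): joint angles nearest the present ones, or None.
- eyes.camera(name): name is "scene" or "top" or "wrist"; returns a dict with "pixels" (400x640x3 uint8, blue, green, red), "mtx" (3x3 intrinsics, pixels), "R" (3x3) and "t" (3): a world point X has camera coordinates R X + t. Camera axes: x right, y down, z forward; pixel columns grow to the right and rows downward; lengths in mm; the calibration is good to about 2 mm. A picture is of the moment at which its call begins. There is no depth.
A pose or a line that the arm cannot do raises env.IKError and nothing moves.
- env.hand_in(): hands the job in, once; it reports no verdict.
Readings, each from a call of its own:
- telemetry.read_time(): time.
- telemetry.read_q(): joint angles.
- telemetry.read_dq(): joint speeds.
- telemetry.read_joint_torque(): joint torques, N m.
- telemetry.read_eef_pos(): TCP position.
- telemetry.read_eef_rot(): TCP orientation.
- telemetry.read_contact_force(): force on the tool from outside, world axes, zero at the start.
- telemetry.read_wrist_torque(): the same for the moment, N m.
- telemetry.read_grip_width(): opening from 0.0 (shut) to 1.0 (fully open).
Only numpy, scipy, OpenCV 4.12 (cv2) and the standard library are available. Lean on these libraries where they do the work, as an engineer would, in place of code of your own. Each camera call takes 0.05 s, during which the arm holds its last target.

### The job

Lock the tile in the flatness gauge: push the clamp's moving handle home until it snaps over centre and stays shut by itself, without forcing it once it is against its stop. Then slide the dial gauge slowly along its rail, all the way to the other end stop, and after that flick the clamp's release lever so that the jaw springs open and lets the tile go. Leave the tile lying on its studs and the gauge at the far end, and do not disturb the other things on the bench.

Things in the scene. Friction and masses are not known exactly. Their poses are not given: they have to be found in the camera images.
- gauge_plate: aluminium plate, 210 (x) x 360 (y) x 12 mm, fixed to the bench; origin: centre of its underside. (x, y) below are in its axes, mm, and heights above the bench. On it, bolted down flat, a steel locking C-clamp (locking pliers): handles towards -y, jaws towards +y, 30 to 60 mm high, free to reach from above. Along its +x edge a rail with the dial gauge
- fixed_handle (a point): end of the clamp's fixed handle, a bar 15 mm wide from (-22, 26) to here (-18, -120), 30 to 50 mm high. On it at y = -78 is a slotted quadrant, x -44 to 8, where a knurled nut (top at 65 mm) sets the link's pivot; that setting differs each time and decides where the moving handle lies. MOVING HANDLE: bar on the -x side, 13 mm thick, 31 to 49 mm high, to about y = -115 open, -145 locked
- clamp_jaw: moving C-jaw with all it carries (pad, moving handle, release lever); origin: its pivot (-22, 26). Push the moving handle's outer face at y = -95 in plate +x, tips 28 mm high: met between x = -150 and -105; it resists up to 7 to 11 N, fades to nothing at dead centre, then meets a hard stop 45 to 65 mm on: stop when the force climbs again to 12 to 15 N, let go. Over 20 N from the fingers is forcing
- pad_face (a point): middle of the moving pad's rubber face, 14 mm high x 22 mm wide, at 39 mm. Open it is at plate x = -50 to -60, clear of the tile. Closing, it shoves the tile against the fixed pad and, locked, stays at x = -45 (squeeze 20 to 45 N). If the handle is let go short of dead centre, or freed by the lever, jaw and handle spring back open
- release_lever (a joint): angle of the release lever, rad: 0 at rest, up to 0.32. The lever lies between the handles, hinged in the moving one; its tail, a paddle 30 mm long (y), 30 to 50 mm high, stands 38 mm out past the handle's end: locked at y = -166, its inner (+x) face at any x from -65 to -12. Push that face in plate -x (0.5 to 5 N): after 12 to 30 mm (0.06 to 0.14 rad) the clamp jumps open away from you
- gauge_carriage (a joint): position of the dial gauge carriage on its rail, m: 0 to 0.012 at the start, 0.070 on the far (plate +y) end stop; some 3 N of friction; slide it slower than 0.2 m/s
- carriage_knob (a point): centre of the black knob on the carriage, 18 mm across, 22 mm tall, 116 mm above the bench (below it a 10 mm stem and the 40 x 44 mm carriage block, top at 94 mm); near (68, 70) at joint value 0, moves in plate +y. Push it or grip it from above. The dial gauge (57 mm across, top at 159 mm) is on the carriage's arm, 83 mm towards plate -x
- tile: the specimen: white glazed tile, 60 (x) x 104 (y) x 10 mm, lying loose on three studs 34 mm above the bench, between the clamp's jaws, 1 to 4 mm short of the fixed pad; origin: centre of its underside, near (-18, 102)
- setting_block: steel setting block, 30 x 45 x 16 mm, standing loose on the gauge plate beside the clamp's fixed handle; leave alone
- amber_bottle_a: 1 of 2 amber reagent bottles, 84 mm across, 205 mm tall; leave alone
- amber_bottle_b: the other amber reagent bottle; leave alone
- spare_tile: grey 100 x 100 x 10 mm tile lying on the bench; leave alone
- glass_cylinder: open glass cylinder, 42 mm across, 50 mm tall, on the spare tile; leave alone
- beaker: glass beaker, 56 mm across, 75 mm tall; leave alone
- watch_glass: glass dish, 70 mm across, 12 mm tall; leave alone
- reagent_jar: white jar, 64 mm across, 85 mm tall; leave alone
There are look-alikes about, which are no part of the job. Leave any black or purple look-alike of the tile alone.

How it is judged:
By the outcome, as a careful person would: the job done as asked, in the order asked, and still so for the second after the job is handed in, with the robot touching nothing.
It also fails if it takes over 67 s, if anything falls off the work surface, if the arm or the gripper's body presses on something with over 40 N, if the wrist force passes 120 N, or if a joint passes its speed limit or range.

## Working session

There is one attempt and no reset: what is moved stays moved. The work goes in short steps, each a Python script; the robot and the scene stay as the last script left them, time stands still between calls to the robot, and variables do not carry over. Pictures are saved under pics/ and viewed, and the job is handed in when it is done.

```bash
ls; mkdir -p pics
python3 - <<'E'
from plant import env, eyes, telemetry
import cv2
for n in ["scene","top","wrist"]:
    c=eyes.camera(n); cv2.imwrite(f"pics/{n}0.png",c["pixels"])
    print(n,c["mtx"].tolist(),(-c["R"].T@c["t"]).round(1),c["R"].round(3).tolist())
print(telemetry.read_time(),telemetry.read_eef_pos(),telemetry.read_eef_rot(),telemetry.read_contact_force(),env.nose_length)
E
```

```text
pics
scene [[362.6487806085549, 0.0, 318.063759505652], [0.0, 362.6487806085549, 200.38954057276925], [0.0, 0.0, 1.0]] [1145.9 -200.3  730.5] [[0.274, 0.962, 0.005], [0.652, -0.182, -0.736], [-0.707, 0.205, -0.677]]
top [[408.6213529962988, 0.0, 322.206376508317], [0.0, 408.6213529962988, 204.91318620761808], [0.0, 0.0, 1.0]] [ 294.4   -8.9 1350.4] [[0.005, -1.0, 0.0], [-0.991, -0.005, -0.133], [0.133, 0.0, -0.991]]
wrist [[340.34609939670116, 0.0, 322.4453354865965], [0.0, 340.34609939670116, 201.92198170810008], [0.0, 0.0, 1.0]] [ 45.7 554.1 372.9] [[0.226, 0.974, 0.001], [0.925, -0.215, 0.312], [0.304, -0.07, -0.95]]
0.15 [124.17174632 535.71068825 404.30582323] [ 1.13674670e-01  9.93517940e-01 -4.02560740e-04 -9.86446967e-05] [-0.52827655  0.20612008 -0.03965087] 173.4
```

View pics/scene0.png

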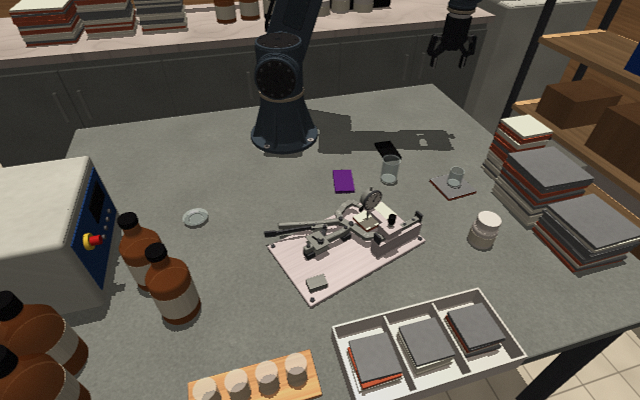

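View pics/top0.png

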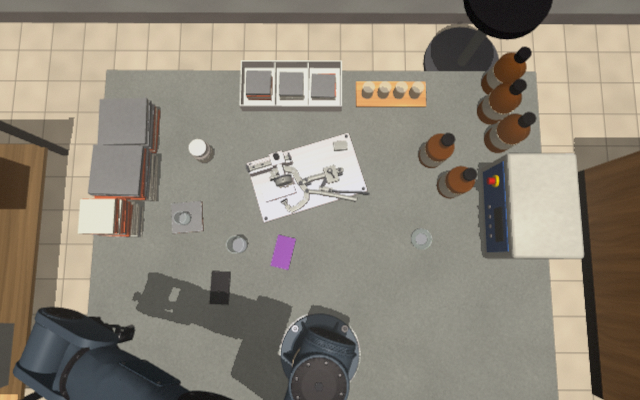

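View pics/wrist0.png

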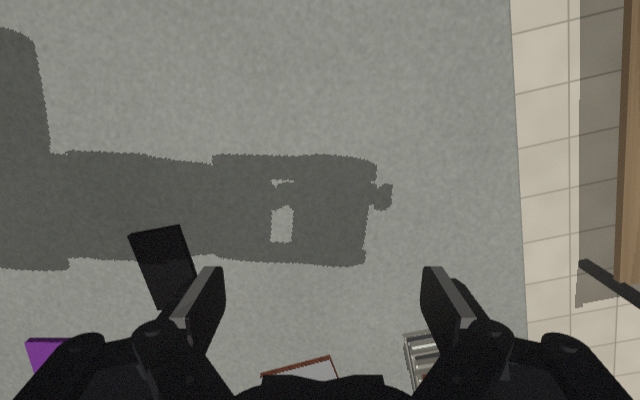

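Plate spans about (249..368, 135..220) in the top view, with the handles towards image right (plate -y) and the rail on the upper left (plate +x). The scene view agrees. Next I'll measure the plate corners.

```bash
cat > h.py <<'E'
import numpy as np, cv2
def ray(c,uv,z):
    K=np.array(c["mtx"]);R=np.array(c["R"]);t=np.array(c["t"])
    o=-R.T@t; d=R.T@np.linalg.solve(K,np.array([uv[0],uv[1],1.0]))
    return o+d*(z-o[2])/d[2]
def proj(c,X):
    K=np.array(c["mtx"]);p=K@(np.array(c["R"])@np.array(X,float)+np.array(c["t"]));return p[:2]/p[2]
E
python3 - <<'E'
from h import *
from plant import eyes
c=eyes.camera("top"); im=c["pixels"]
crop=im[120:235,230:385]
cv2.imwrite("pics/top_crop.png",cv2.resize(crop,None,fx=5,fy=5,interpolation=cv2.INTER_CUBIC))
hsv=cv2.cvtColor(im,cv2.COLOR_BGR2HSV)
m=((hsv[...,2]>170)).astype(np.uint8)*255
roi=np.zeros_like(m);roi[125:230,240:375]=255;m&=roi
m=cv2.morphologyEx(m,cv2.MORPH_OPEN,np.ones((3,3)))
cs,_=cv2.findContours(m,cv2.RETR_EXTERNAL,cv2.CHAIN_APPROX_NONE)
pts=np.vstack([k for k in cs if cv2.contourArea(k)>100]).reshape(-1,2)
W=np.array([ray(c,p,12)[:2] for p in pts],np.float32)
r=cv2.minAreaRect(W);print(r);print(cv2.boxPoints(r))
print([proj(c,[*b,12]).round(1).tolist() for b in cv2.boxPoints(r)])
s=eyes.camera("scene");cv2.imwrite("pics/scene_crop.png",cv2.resize(s["pixels"][165:310,250:440],None,fx=4,fy=4,interpolation=cv2.INTER_CUBIC))
E
```

```text
((571.4725341796875, 46.12614440917969), (216.94813537597656, 360.31439208984375), 17.19273567199707)
[[ 414.5934   186.16965]
 [ 521.09766 -158.0444 ]
 [ 728.3517   -93.91736]
 [ 621.8474   250.29669]]
[[262.8, 222.4], [367.3, 190.9], [347.7, 130.5], [245.2, 160.7]]
```

View pics/top_crop.png

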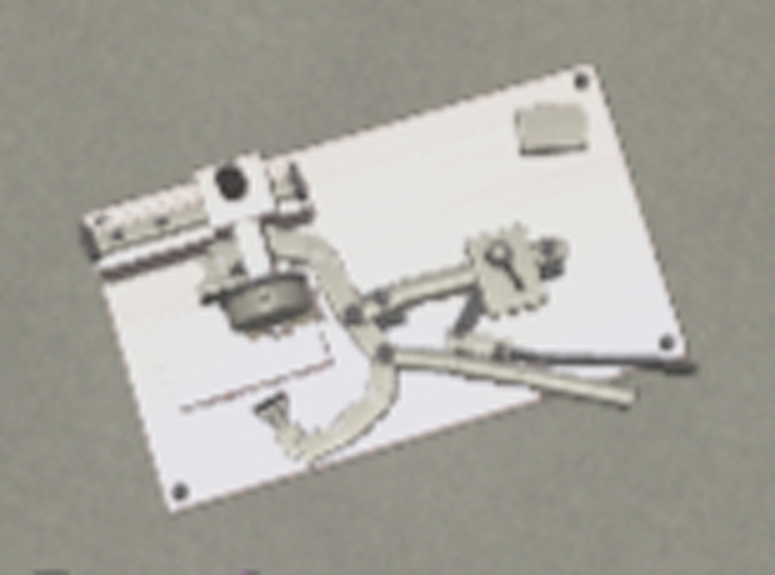

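View pics/scene_crop.png

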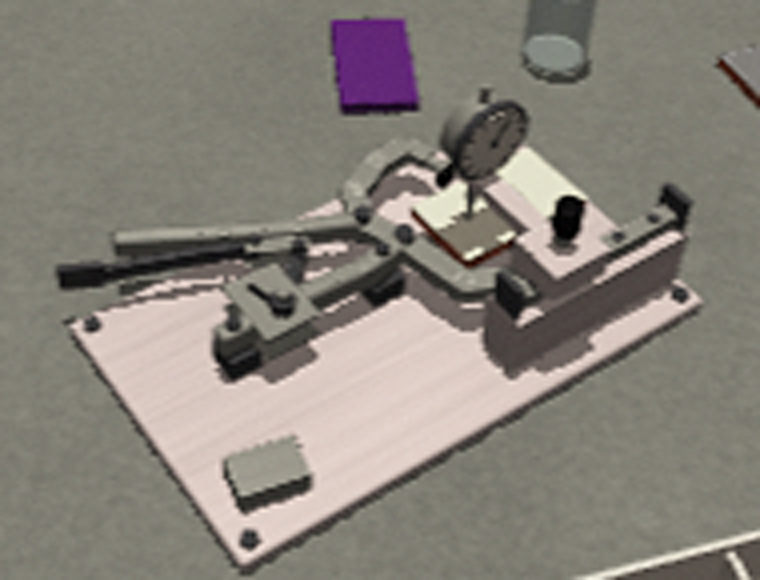

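Both crops show the plate's three clean corners (top px about (264.4,222), (368,190.4), (348.4,133.2)). They also show the light moving handle ending at about (356,199.5), the black lever inside it reaching (368.5,193), and the knob at (276.3,156.5).

```bash
cat >> h.py <<'E'
class P:
    def __init__(s,cx,cy,yaw): s.c=np.array([cx,cy]);s.yaw=yaw;s.R=np.array([[np.cos(yaw),-np.sin(yaw)],[np.sin(yaw),np.cos(yaw)]])
    def w(s,x,y,z): return np.array([*(s.c+s.R@[x,y]),z])
    def l(s,X): return s.R.T@(np.array(X)[:2]-s.c)
E
python3 - <<'E'
from h import *
from plant import eyes
c=eyes.camera("top"); s=eyes.camera("scene")
def fit(A,B):
    A=np.array(A,float);B=np.array(B)[:,:2];a=A-A.mean(0);b=B-B.mean(0)
    yaw=np.arctan2((a[:,0]*b[:,1]-a[:,1]*b[:,0]).sum(),(a*b).sum())
    R=np.array([[np.cos(yaw),-np.sin(yaw)],[np.sin(yaw),np.cos(yaw)]])
    t=B.mean(0)-R@A.mean(0); return P(*t,yaw), np.abs(B-(A@R.T+t)).max()
f=lambda u,v:(230+u/5-.4,120+v/5-.4)
g=lambda u,v:(250+u/4-.4,165+v/4-.4)
loc=[(-105,180),(-105,-180),(105,-180)]
B=[ray(c,f(*p),12) for p in [(172,510),(690,352),(592,66)]]
p,e=fit(loc,B);print("top",p.c,p.yaw,e)
B2=[ray(s,g(*q),12) for q in [(703,303),(68,322),(244,566)]]
p2,e2=fit([(105,180),(-105,-180),(105,-180)],B2);print("scene",p2.c,p2.yaw,e2)
for n,z,u,v in [("knob",127,232,181),("handle end outer",49,628,405),("handle mid outer",49,520,383),("handle inner end",49,635,385),("pivot",55,387,353),("nut",65,503,252),("lever end",50,692,370),("lever",50,692,360),("pad",46,265,405)]:
    print(n,p.l(ray(c,f(u,v),z)).round(1))
for n,z,u,v in [("knob",127,570,205),("handle end",49,115,240),("handle outer pivot",49,340,215),("lever tail end",50,58,272),("screw c",12,93,323)]:
    print("S",n,p2.l(ray(s,g(u,v),z)).round(1))
E
```

```text
top [569.23099844  43.88974587] 0.30447983499258596 3.2330377224578797
scene [571.78386397  45.47726362] 0.2974910005221614 2.610163247038713
knob [65.4 73.8]
handle end outer [-129.8 -125.5]
handle mid outer [-95.6 -63.4]
handle inner end [-118.7 -133.8]
pivot [-52.6  12.9]
nut [-13.4 -77.2]
lever end [-120.4 -171.8]
lever [-114.2 -173.8]
pad [-60.4  97.8]
S knob [67.1 73.8]
S handle end [-120.7 -133.9]
S handle outer pivot [-60.8   1.5]
S lever tail end [-114.7 -177.9]
S screw c [ -95.8 -166.3]
```

Plate pose: the mean of both views is about (570.5, 44.7), yaw 0.301 (3 mm apart). The nut (-13,-77) and knob (67,74) come out where they should. The handle's outer face at y = -95 is near x = -113, inside the stated band. I'll close the gripper, go there with the jaw axis along plate x, and tare the force.

```bash
cat >> h.py <<'E'
pl=P(570.5,44.7,0.301)
th=(pl.yaw+np.pi/2)/2
Q=[np.cos(th),np.sin(th),0,0]   # tool y along plate x, pointing down
def tcp(x,y,tip): return pl.w(x,y,tip+173.4)
def force(tel,b=0):  # plate axes
    f=np.array(tel.read_contact_force())-b
    return np.array([*(pl.R.T@f[:2]),f[2]])
E
python3 - <<'E'
from h import *
from plant import env,eyes,grasp,telemetry as T
a=tcp(-155,-95,150);print(a,env.solve_ik(a,Q))
t=T.read_time()
grasp(20);print("grip",T.read_time()-t,T.read_grip_width())
env.reach(a,Q);print(T.read_time(),T.read_q())
env.move_l(tcp(-155,-95,28),vel=150)
print(T.read_time(),T.read_eef_pos(),tcp(-155,-95,28),T.read_eef_rot(),Q,T.read_contact_force())
t=T.read_time();env.move_l(tcp(-150,-95,28),vel=50);print("5mm took",T.read_time()-t,T.read_contact_force())
for n in ["wrist","scene"]:
    cv2.imwrite(f"pics/{n}1.png",eyes.camera(n)["pixels"])
E
```

```text
[450.6338864  -91.98253293 323.4       ] [-3.02628437e-01  3.01796952e-01  1.95582951e+00 -4.44089210e-16
  8.83966196e-01 -6.03628437e-01]
grip 0.7667 -0.0021792268231822717
3.6417 [-3.01503400e-01  3.01783840e-01  1.95566076e+00  1.15996681e-04
  8.83980793e-01 -6.03504455e-01]
4.6083 [450.89977451 -91.98912694 201.99481191] [450.6338864  -91.98253293 201.4       ] [5.93011004e-01 8.05194195e-01 1.54085223e-04 4.83591047e-04] [np.float64(0.5930955255137441), np.float64(0.8051320994815544), 0, 0] [0.66599699 0.33563626 0.80030161]
5mm took 0.25 [-0.63164401  0.35897773 -0.19550722]
```

View pics/wrist1.png

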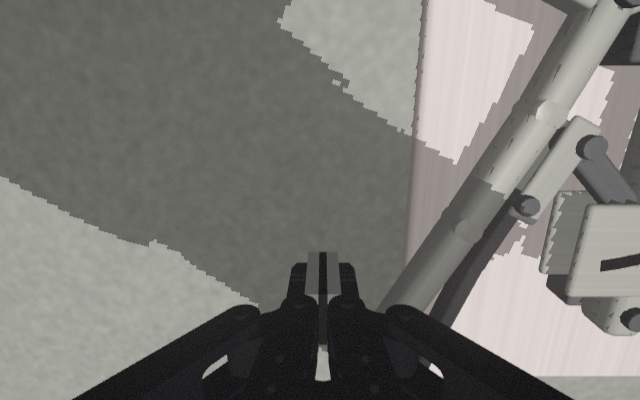

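View pics/scene1.png

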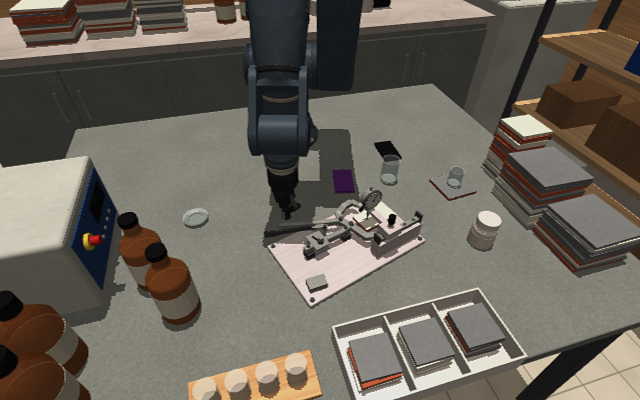

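The closed fingers stand just outside the moving handle, whose outer face runs (390,310)-(540,100) in the wrist view. The way is free, so I'll start the guarded push.

Run:
```python
from h import *
from plant import env,eyes,telemetry as T
b=np.mean([T.read_contact_force() for _ in range(5)],axis=0)
x=-150.; peak=0; phase=0; xc=None; log=[]
while x<-50:
    x+= {0:2.5,1:2.5,2:1.0}[phase]
    env.move_l(tcp(x,-95,28),vel={0:50,1:40,2:12}[phase])
    f=force(T,b); F=-f[0]; log.append((round(x,1),f.round(1).tolist(),phase)); peak=max(peak,F)
    if phase==0 and F>2: phase=1;xc=x
    if phase==1 and peak>4.5 and F<max(4,0.5*peak): phase=2
    if phase==1 and F>14: print("ABORT ph1");break
    if phase==2 and F>11.5: print("STOP");break
    if xc and x>xc+68: print("far");break
for l in log: print(*l)
print("contact",xc,T.read_time(),pl.l(T.read_eef_pos()))
```

```text
STOP
-147.5 [-1.1, -1.1, 1.8] 0
-145.0 [-0.0, -1.0, 0.8] 0
-142.5 [0.0, -1.1, 0.2] 0
-140.0 [-0.7, -0.8, 1.1] 0
-137.5 [-0.4, -0.1, 0.3] 0
-135.0 [-1.2, -0.7, 0.4] 0
-132.5 [-0.3, -1.1, 0.7] 0
-130.0 [-3.5, -1.3, 0.4] 0
-127.5 [-3.7, -1.7, -0.4] 1
-125.0 [-3.2, -1.0, -0.3] 1
-122.5 [-3.1, -0.5, -0.2] 1
-120.0 [-2.7, -1.1, -1.3] 1
-117.5 [-3.1, -0.2, -1.2] 1
-115.0 [-3.0, -1.1, -0.4] 1
-112.5 [-4.0, -1.2, 0.0] 1
-110.0 [-5.5, -2.0, -0.4] 1
-107.5 [-7.0, -2.0, -1.0] 1
-105.0 [-6.6, -2.2, -0.1] 1
-102.5 [-8.1, -2.1, 0.0] 1
-100.0 [-6.0, -3.8, -1.1] 1
-97.5 [-7.3, -3.0, -0.9] 1
-95.0 [-7.9, -2.8, -1.6] 1
-92.5 [-7.6, -3.3, -2.0] 1
-90.0 [-5.7, -3.0, -1.4] 1
-87.5 [-5.9, -1.8, -2.1] 1
-85.0 [-4.3, -1.3, -1.4] 1
-82.5 [-2.3, -1.3, -0.7] 1
-81.5 [-0.7, -1.2, -0.1] 2
-80.5 [-1.4, -1.0, 0.2] 2
-79.5 [-0.8, -0.5, 0.0] 2
-78.5 [0.6, -0.4, 0.2] 2
-77.5 [-0.6, -0.7, 1.0] 2
-76.5 [-0.1, -0.2, 0.8] 2
-75.5 [-0.1, -1.3, 0.1] 2
-74.5 [-0.2, -0.8, 0.5] 2
-73.5 [-2.8, -1.8, 1.4] 2
-72.5 [-7.5, -3.0, 3.8] 2
-71.5 [-10.5, -3.7, 6.1] 2
-70.5 [-14.2, -5.0, 8.7] 2
contact -130.0 14.7083 [-71.6487777  -95.16858645]
```

A textbook curve: contact at x = -130, peak 8 N, zero past dead centre, then a stop 59 mm on at 14 N. I'll let go and look at the lock.

Run:
```python
from h import *
from plant import env,eyes,telemetry as T
env.move_l(tcp(-95,-97,28),vel=100)
env.move_l(tcp(-95,-97,150),vel=250)
for n in ["wrist","scene","top"]:
    c=eyes.camera(n); im=c["pixels"]
    if n=="scene": im=cv2.resize(im[165:310,250:440],None,fx=4,fy=4,interpolation=cv2.INTER_CUBIC)
    if n=="top": im=cv2.resize(im[120:235,230:385],None,fx=5,fy=5,interpolation=cv2.INTER_CUBIC)
    cv2.imwrite(f"pics/{n}2.png",im)
print(T.read_time(),force(T))
```

```text
15.8917 [-0.06681839 -0.47829645 -0.42721914]
```

View pics/wrist2.png

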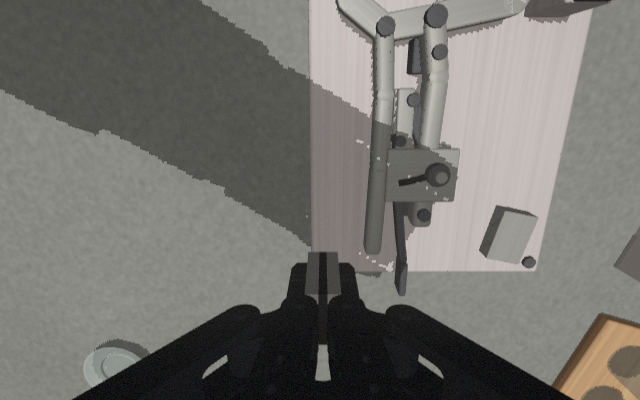

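View pics/scene2.png

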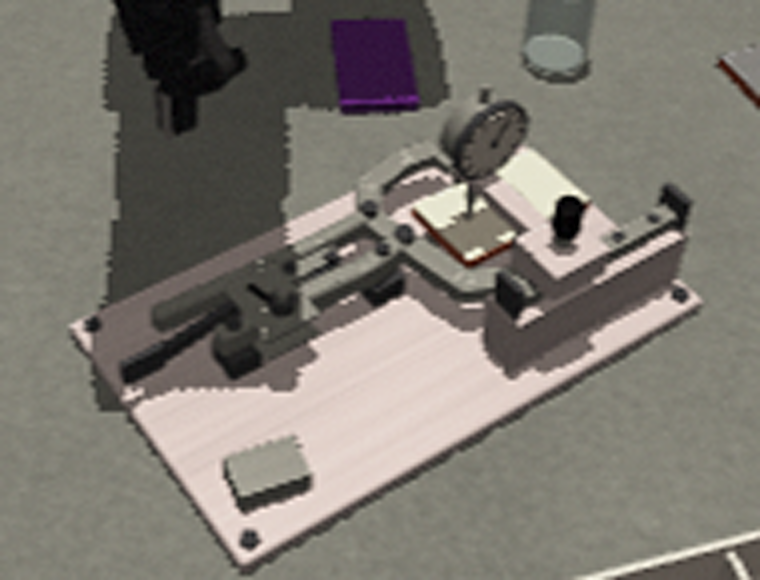

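View pics/top2.png

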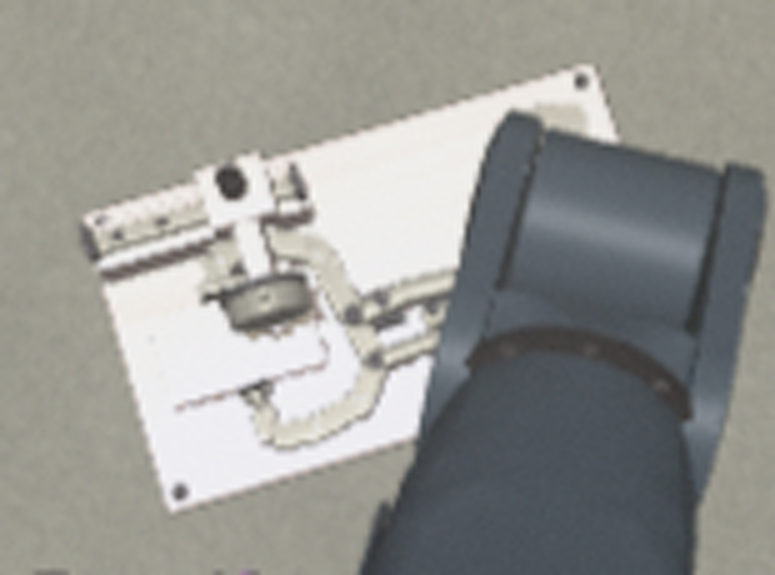

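The handle stayed shut: wrist view handle at (375,245), lever tail at (401,290), and the pad touches the tile in the top view at (258,197). Next, the gauge: push the knob from its -y side.

Run:
```python
from h import *
from plant import env,eyes,telemetry as T
c=eyes.camera("wrist");cv2.imwrite("pics/wrist3.png",cv2.resize(c["pixels"][190:310,350:450],None,fx=5,fy=5))
for u,v in [(406,265),(405,293),(398,293),(381,253),(364,253)]: print("w",u,v,pl.l(ray(c,(u,v),50)).round(1))
env.move_l(tcp(66.5,36,180),vel=300)
env.move_l(tcp(66.5,36,109),vel=150)
env.sleep(0.2)
b=np.mean([T.read_contact_force() for _ in range(5)],axis=0)
print("down",T.read_time(),force(T,b))
y=36.
log=[]
def go(yy,v):
    env.move_l(tcp(66.5,yy,109),vel=v); f=force(T,b); log.append((round(yy,1),f.round(1).tolist())); return -f[1]
for yy in [44,49,54,58,62,75,90,105]:
    F=go(yy,40)
    if F>9: print("high");break
    y=yy
else:
    while y<132:
        y+=1.5
        if go(y,20)>7: print("stop",y);break
for l in log: print(*l)
print(T.read_time())
cv2.imwrite("pics/scene4.png",cv2.resize(eyes.camera("scene")["pixels"][165:310,250:440],None,fx=4,fy=4,interpolation=cv2.INTER_CUBIC))
cv2.imwrite("pics/wrist4.png",eyes.camera("wrist")["pixels"])
```

```text
w 406 265 [ -29.7 -147.1]
w 405 293 [ -28.6 -172.7]
w 398 293 [ -34.3 -172.7]
w 381 253 [ -50.  -136.6]
w 364 253 [ -63.3 -136.6]
down 17.625 [0. 0. 0.]
stop 124.5
44 [-0.2, -0.4, -1.2]
49 [-0.1, 0.4, -0.4]
54 [0.5, 0.8, -0.3]
58 [-0.1, 0.6, -0.6]
62 [-0.8, 0.6, -0.1]
75 [-0.1, 0.1, -0.3]
90 [0.1, 1.3, -0.5]
105 [0.2, 0.8, -0.7]
106.5 [-0.5, 0.3, -0.3]
108.0 [0.2, -1.1, -1.2]
109.5 [-0.2, -0.7, 0.1]
111.0 [-0.5, -0.1, -0.3]
112.5 [0.1, -0.4, 0.5]
114.0 [0.3, -1.2, -1.4]
115.5 [-0.4, -0.4, -0.1]
117.0 [-0.9, -0.1, -0.8]
118.5 [-0.9, -0.6, 0.1]
120.0 [-0.0, -0.9, -1.3]
121.5 [0.3, 0.1, 0.3]
123.0 [-0.9, -4.6, -0.0]
124.5 [-1.3, -12.5, -0.7]
23.8
```

View pics/wrist3.png

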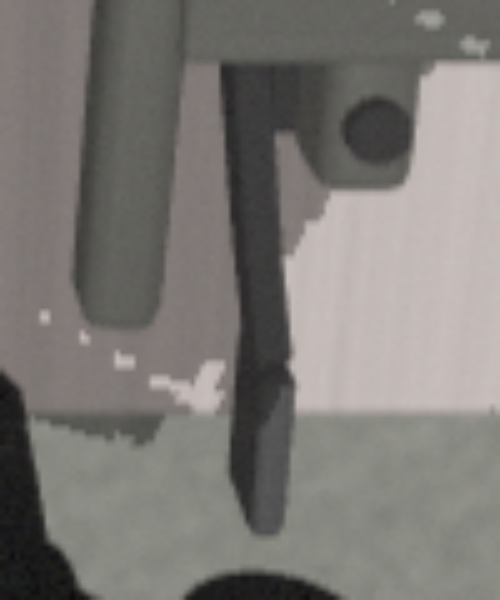

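View pics/scene4.png

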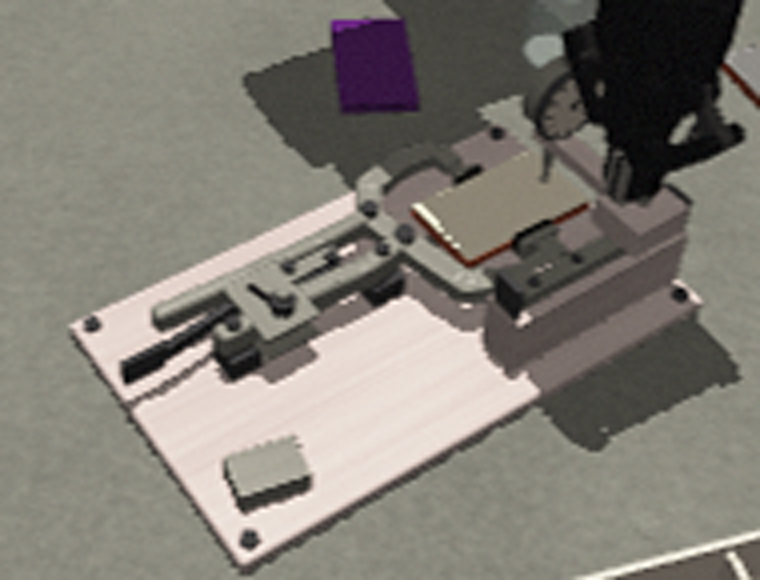

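View pics/wrist4.png

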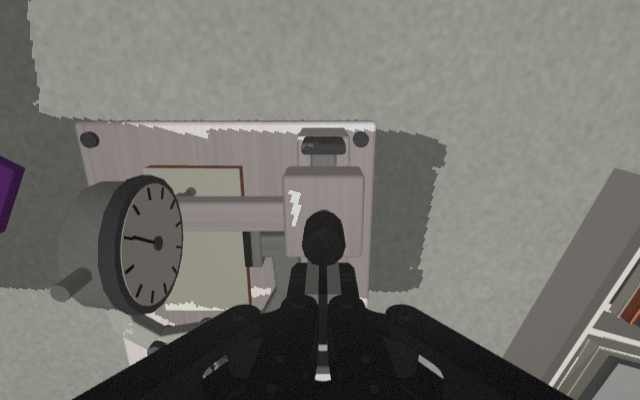

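The gauge slid to y = 124.5, where the force jumped to 12.5 N at the end stop (knob at about 140, as expected). The tile still lies clamped. Now withdraw, check the knob position from scene, and move to the lever. Its inner face measures x = -29 at y = -166 (within -65..-12).

Run:
```python
from h import *
from plant import env,eyes,telemetry as T
env.move_l(tcp(66.5,112,109),vel=60)
env.move_l(tcp(66.5,112,180),vel=200)
env.move_l(tcp(15,-166,180),vel=300)
c=eyes.camera("wrist");cv2.imwrite("pics/wrist5.png",c["pixels"])
s=eyes.camera("scene");cv2.imwrite("pics/scene5.png",cv2.resize(s["pixels"][165:310,250:440],None,fx=4,fy=4,interpolation=cv2.INTER_CUBIC))
t=eyes.camera("top");cv2.imwrite("pics/top5.png",cv2.resize(t["pixels"][120:235,230:385],None,fx=5,fy=5,interpolation=cv2.INTER_CUBIC))
print(T.read_time())
for kx,ky in [(68,140),(68,135)]: print(((proj(s,pl.w(kx,ky,127))-[250,165])*4).round(),((proj(t,pl.w(kx,ky,127))-[230,120])*5).round())
```

```text
26.0083
[650. 161.] [124. 203.]
[644. 164.] [132. 201.]
```

View pics/scene5.png

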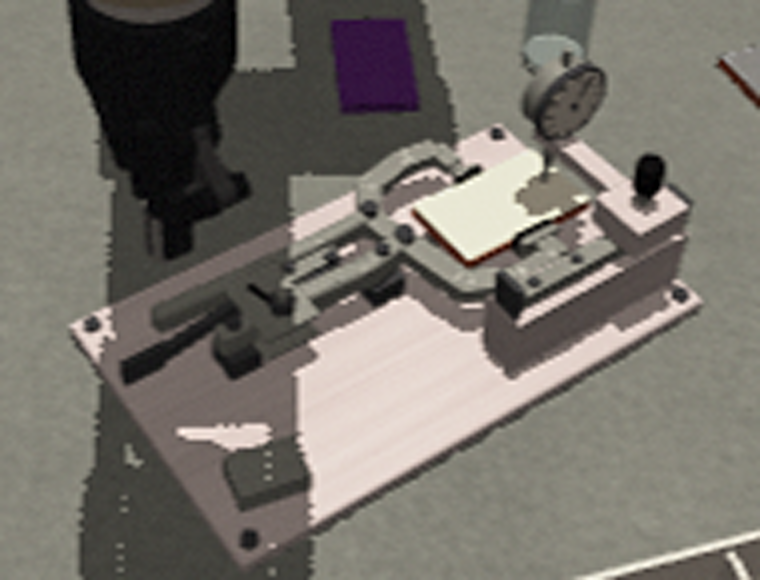

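View pics/wrist5.png

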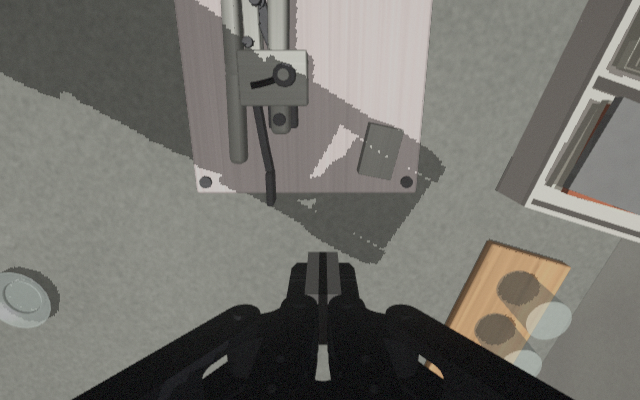

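View pics/top5.png

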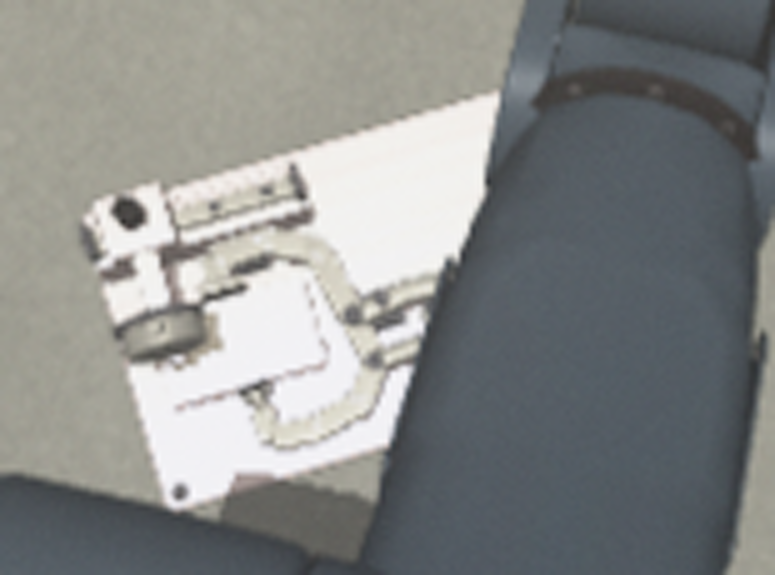

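The knob top is at scene crop (650,160) against (650,161) predicted for y = 140, so the gauge is at the far stop and the clamp is still shut. Now for the lever push.

Run:
```python
from h import *
from plant import env,eyes,telemetry as T
c=eyes.camera("wrist"); print("lever face",[pl.l(ray(c,p,50)).round(1) for p in [(275,190),(275,203)]])
env.move_l(tcp(15,-166,30),vel=200)
env.sleep(0.2)
b=np.mean([T.read_contact_force() for _ in range(5)],axis=0)
x=15.;log=[];ref=None;imgs=[]
def snap(): return eyes.camera("scene")["pixels"][165:310,250:440].astype(int)
# region round the moving handle near its root / pad, away from the gripper
while x>-52:
    x-=2; env.move_l(tcp(x,-166,30),vel=25); f=force(T,b); im=snap()
    roi=im[35:60,85:120]; 
    if ref is None: ref=roi
    d=np.abs(roi-ref).mean(); log.append((x,f.round(1).tolist(),round(d,1)))
    if f[0]>9: print("force high");break
    if d>12: print("jumped",x);break
for l in log: print(*l)
print(T.read_time())
cv2.imwrite("pics/scene6.png",cv2.resize(eyes.camera("scene")["pixels"][165:310,250:440],None,fx=4,fy=4,interpolation=cv2.INTER_CUBIC))
cv2.imwrite("pics/wrist6.png",eyes.camera("wrist")["pixels"])
```

```text
lever face [array([ -24.1, -162.6]), array([ -24.6, -174. ])]
jumped -35.0
13.0 [-0.4, -0.4, 0.6] 0.0
11.0 [-1.1, 1.0, -0.1] 1.8
9.0 [-0.8, 0.0, -0.2] 2.5
7.0 [-2.1, -0.3, 0.9] 2.6
5.0 [-1.4, -0.1, 1.3] 2.7
3.0 [-0.8, -0.5, 1.3] 3.3
1.0 [-1.8, -0.5, 0.9] 3.6
-1.0 [0.1, 0.4, -0.2] 4.0
-3.0 [-1.4, 0.6, 0.3] 4.1
-5.0 [-1.0, -0.5, -0.0] 4.5
-7.0 [-0.7, -1.0, 0.5] 4.5
-9.0 [-0.6, 0.5, 1.3] 5.0
-11.0 [-0.7, -0.2, 1.1] 5.2
-13.0 [-0.9, -0.0, -0.1] 5.6
-15.0 [0.1, 0.5, 0.2] 6.1
-17.0 [1.4, 0.1, 0.6] 6.6
-19.0 [0.1, -0.5, 0.3] 7.0
-21.0 [1.1, 0.3, 0.0] 7.1
-23.0 [0.1, -0.2, 0.2] 7.5
-25.0 [0.8, 0.2, 0.6] 7.4
-27.0 [-0.0, 0.3, -0.6] 7.9
-29.0 [1.0, -0.3, -0.3] 8.2
-31.0 [0.4, 0.4, -0.4] 8.8
-33.0 [-1.4, 0.4, 0.4] 10.2
-35.0 [-0.9, 0.4, 0.4] 17.6
34.6583
```

View pics/scene6.png

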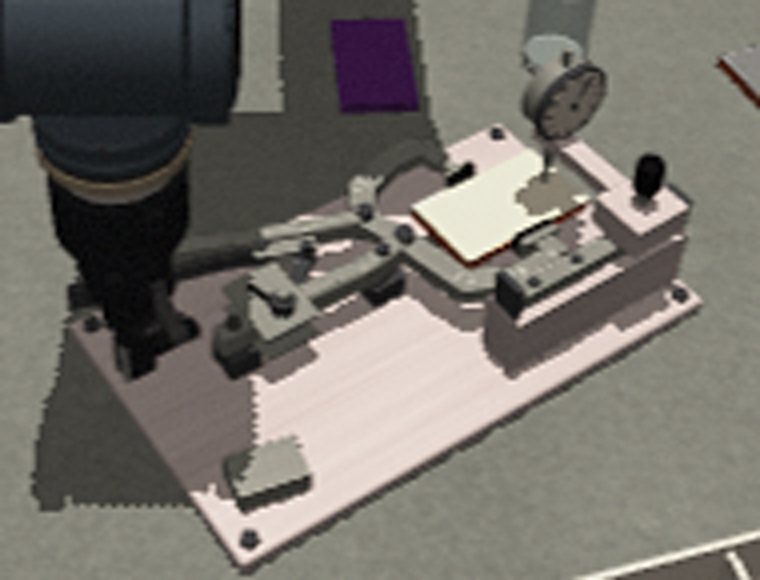

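View pics/wrist6.png

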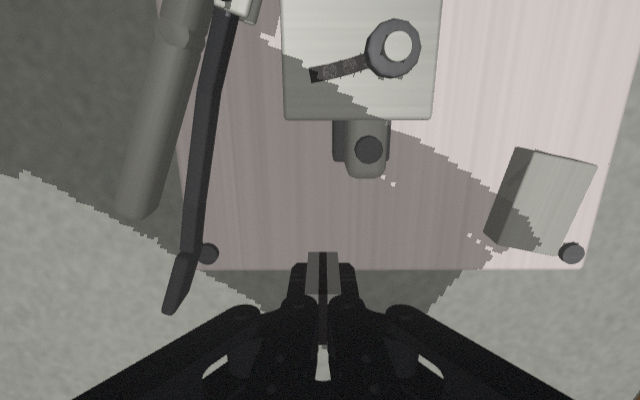

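The handle sprang open (wrist view (140,215), lever at (175,300)) and is clear of the fingers. I'll retract, check everything, then hand in.

Run:
```python
from h import *
from plant import env,eyes,telemetry as T
env.move_l(tcp(-20,-166,30),vel=100)
env.move_l(tcp(-20,-166,230),vel=250)
env.move_l(tcp(-60,-330,230),vel=250)
env.sleep(0.5)
s=eyes.camera("scene");t=eyes.camera("top")
cv2.imwrite("pics/scene7.png",s["pixels"])
cv2.imwrite("pics/scene7c.png",cv2.resize(s["pixels"][165:310,250:440],None,fx=4,fy=4,interpolation=cv2.INTER_CUBIC))
cv2.imwrite("pics/top7.png",cv2.resize(t["pixels"][120:235,230:385],None,fx=5,fy=5,interpolation=cv2.INTER_CUBIC))
print(T.read_time(),force(T))
```

```text
37.4333 [-0.2624815   0.0631072   0.88040515]
```

View pics/scene7.png

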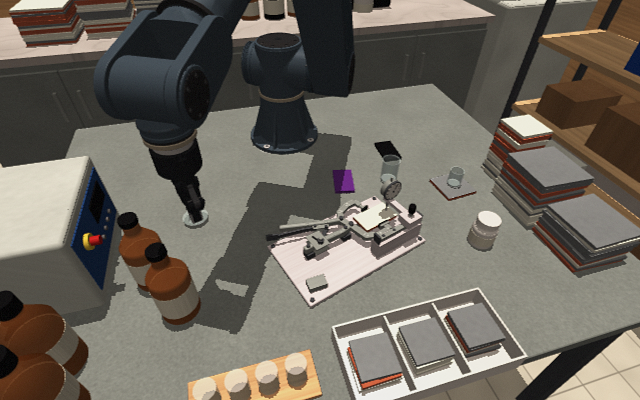

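View pics/scene7c.png

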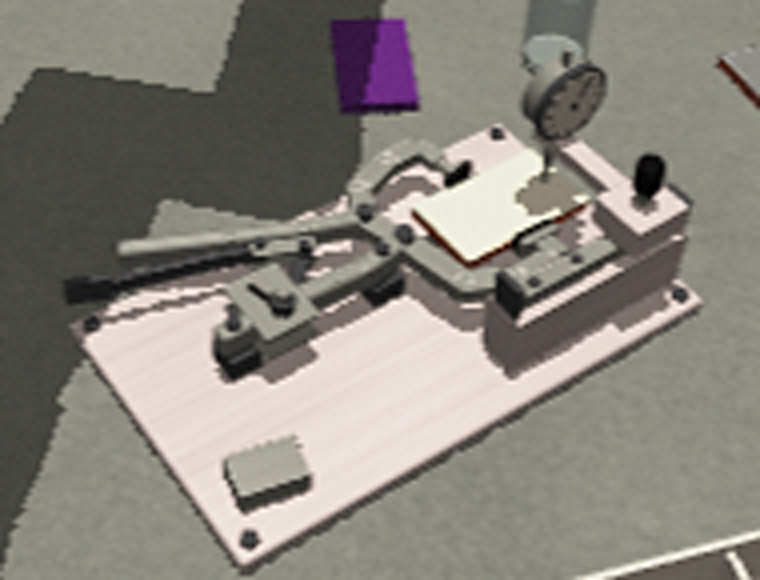

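View pics/top7.png

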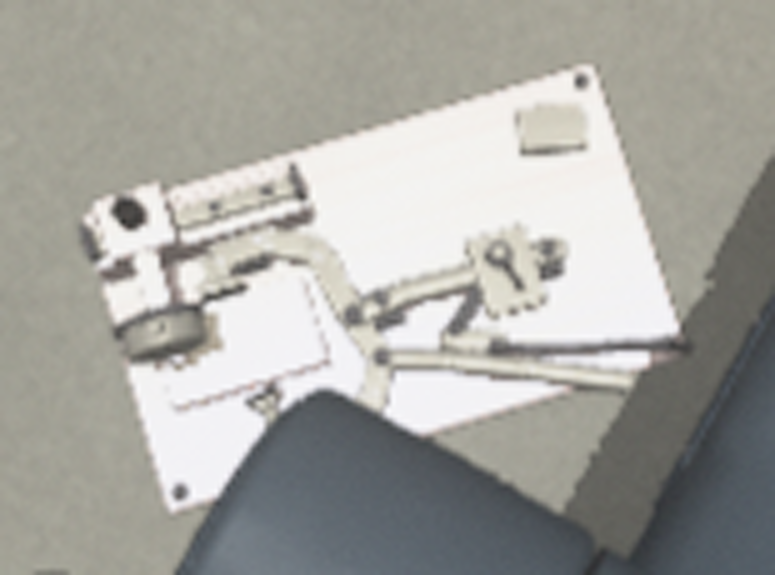

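The jaw is open and the tile is flat on its studs, but the handle sits about 2 px short of its original open place. I'll check whether it's still moving and whether the pad is clear of the tile.

Run:
```python
from h import *
from plant import env,eyes,telemetry as T
env.move_l(tcp(-120,-330,330),vel=250)
env.reach([300,-330,420],Q)
env.sleep(0.5)
t=eyes.camera("top");o=cv2.imread("pics/top0.png")
a=cv2.resize(o[175:220,260:375],None,fx=6,fy=6,interpolation=cv2.INTER_CUBIC)
d=cv2.resize(t["pixels"][175:220,260:375],None,fx=6,fy=6,interpolation=cv2.INTER_CUBIC)
cv2.imwrite("pics/cmp8.png",np.vstack([a,d]))
s=eyes.camera("scene")["pixels"];so=cv2.imread("pics/scene0.png")
cv2.imwrite("pics/cmp8s.png",np.vstack([cv2.resize(k[195:260,255:400],None,fx=4.4,fy=4.4,interpolation=cv2.INTER_CUBIC) for k in (so,s)]))
print(T.read_time())
```

```text
39.6917
```

View pics/cmp8.png

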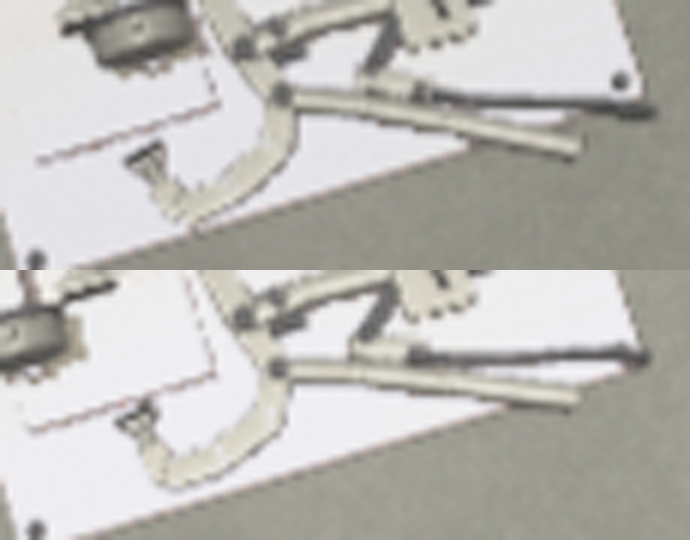

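View pics/cmp8s.png

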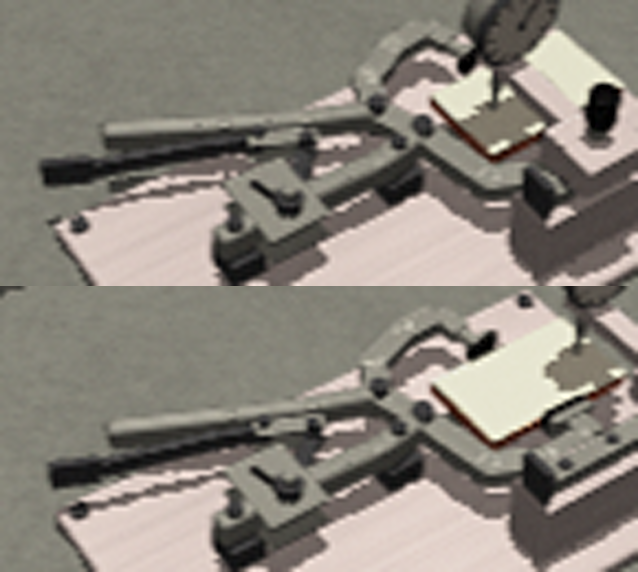

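Run:
```python
from h import *
from plant import env,eyes,telemetry as T
t=eyes.camera("top"); cv2.imwrite("pics/top9.png",cv2.resize(t["pixels"][120:235,230:385],None,fx=5,fy=5,interpolation=cv2.INTER_CUBIC))
a=cv2.imread("pics/top_crop.png");b=cv2.imread("pics/top2.png");c=cv2.imread("pics/top9.png")
r=lambda k:cv2.resize(k[340:480,180:410],None,fx=1.35,fy=1.35)
s=[cv2.resize(k,None,fx=1.3,fy=1.3) for k in []]
cv2.imwrite("pics/cmp9.png",np.vstack([r(a),r(b),r(c)]))
so=cv2.imread("pics/scene_crop.png");sl=cv2.imread("pics/scene2.png")
sn=cv2.resize(eyes.camera("scene")["pixels"][165:310,250:440],None,fx=4,fy=4,interpolation=cv2.INTER_CUBIC)
q=lambda k:cv2.resize(k[120:250,340:540],None,fx=1.5,fy=1.5)
cv2.imwrite("pics/cmp9s.png",np.vstack([q(so),q(sl),q(sn)]))
print(T.read_time())
```

```text
39.7917
```

View pics/cmp9.png

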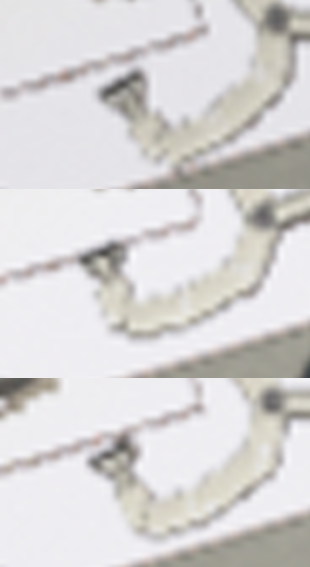

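View pics/cmp9s.png

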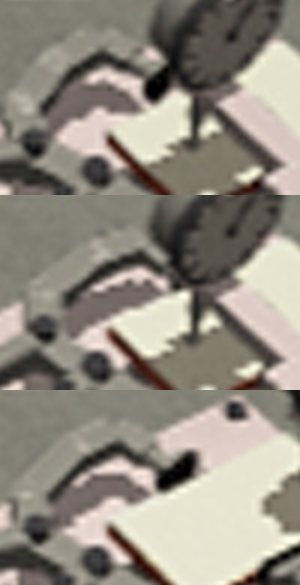

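The pad has moved off the tile, but by less than it was at the start. I'll take one close wrist view to measure the gap before handing in; there's time for it.

Run:
```python
from h import *
from plant import env,eyes,telemetry as T
env.reach(tcp(-60,-30,170),Q); env.sleep(0.3)
c=eyes.camera("wrist"); cv2.imwrite("pics/wrist10.png",c["pixels"])
import pickle; pickle.dump({k:np.array(c[k]) for k in("mtx","R","t")},open("c10.pkl","wb"))
print(T.read_time())
```

```text
41.6333
```

View pics/wrist10.png

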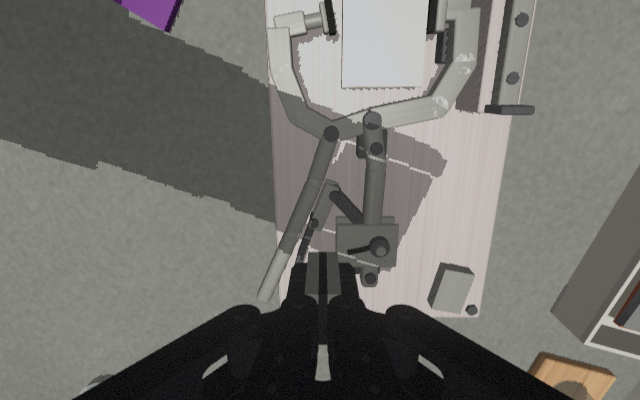

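Run:
```python
from h import *
import pickle
c=pickle.load(open("c10.pkl","rb"))
im=cv2.imread("pics/wrist10.png"); cv2.imwrite("pics/w10c.png",cv2.resize(im[0:110,260:480],None,fx=3.6,fy=3.6,interpolation=cv2.INTER_CUBIC))
print(im[16,315:350].mean(1).round().tolist()); print(im[16,418:445].mean(1).round().tolist())
for u,z in [(335,46),(341.5,44),(427.5,44)]: print(u,pl.l(ray(c,(u,16),z)).round(1))
for u,v in [(258,299),(272,301)]: print("handle",pl.l(ray(c,(u,v),49)).round(1))
```

```text
[142.0, 141.0, 143.0, 145.0, 147.0, 149.0, 107.0, 149.0, 170.0, 158.0, 143.0, 117.0, 37.0, 33.0, 34.0, 34.0, 32.0, 38.0, 42.0, 100.0, 197.0, 196.0, 197.0, 198.0, 198.0, 197.0, 194.0, 76.0, 200.0, 200.0, 200.0, 201.0, 201.0, 201.0, 201.0]
[197.0, 198.0, 199.0, 197.0, 198.0, 197.0, 197.0, 198.0, 195.0, 131.0, 20.0, 40.0, 40.0, 43.0, 37.0, 38.0, 38.0, 43.0, 86.0, 135.0, 160.0, 165.0, 162.0, 157.0, 154.0, 148.0, 143.0]
335 [-51.3  99.6]
341.5 [-46.6 100. ]
427.5 [13.9 99.9]
handle [-118.2 -127.6]
handle [-105.7 -129.7]
```

View pics/w10c.png

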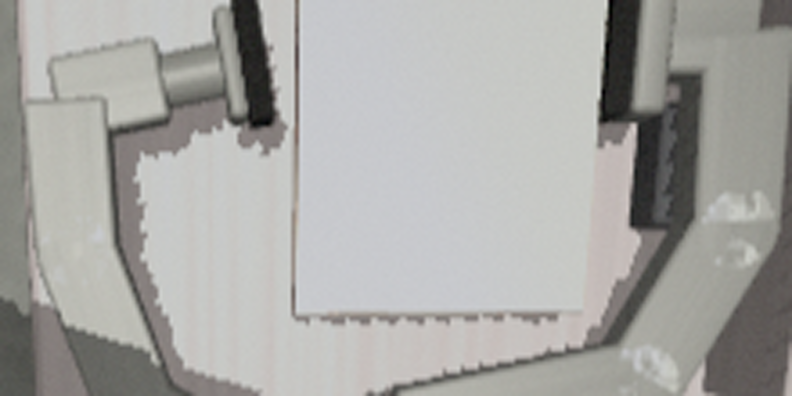

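The tile lies flat on its studs against the fixed pad (edges at x = -46.6 and 13.9, 60.5 mm wide as it should be). The moving pad stands about 5 mm clear of it, and nothing touches the robot. I'm handing in.

Run:
```python
from plant import env,telemetry as T
print(T.read_contact_force(),T.read_time()); env.hand_in(); print(T.read_time())
```

```text
[-0.04674787  1.03262102  0.88533045] 41.6333
the job is handed in; nothing more can be done
the job is handed in; nothing more can be done
```

I locked the tile, slid the gauge to its far stop, released the clamp, and handed the job in at 41.6 s. The one check that fell short is that the jaw didn't spring back quite as far as it started.

- **Clamp:** I pushed the handle over centre. The force peaked at 8 N, dropped to nothing past dead centre, then met the stop at 14 N. I let go there, and the pictures showed it stayed shut with the pad on the tile.
- **Gauge:** I pushed the knob slowly along the rail to the end stop, where the force rose to 12.5 N. The knob then measured at y = 140 mm, where it should be for the far stop.
- **Release:** A light push on the lever (about 1 N) made the clamp jump open after roughly 20 mm.
- **Final state:** The tile lies flat on its studs. I saw nothing else moved on the bench, and the robot was touching nothing.

**Jaw opening:** The moving pad rests about 5 mm clear of the tile, at about x = -50 mm, which is the near edge of the stated open range. At the start it was near -56 to -60 mm. The handle end also stopped about 9 mm short of its starting place. Both pictures 2 s apart showed it in the same place, so I left it as the spring put it.

The plate position from the top and scene cameras disagreed by about 3 mm, so I used the mean.

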